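Spin the labelling turntable and stop it on its index

ROBOT

A 6-joint arm with a two-finger parallel gripper is mounted at the origin on a cart in front of the work surface, level with it; the furniture and walls round the work are solid. World frame = base frame: x ahead of the robot, y to its left, z up, the work surface at z = 0. Lengths are in mm, angles in degrees, forces in N, time in s.
With the tool pointing down it reaches from about 300 to 775 mm from the base axis. Payload 14.6 kg.
Tool frame: the origin (TCP) lies midway between the tips of the shut fingers; the grasp point (between the pads) lies 19 mm behind it; z points along the fingers, x is the direction in which the jaws open and shut, and the axes are right-handed (so a half turn about z gives the same grasp; the last joint's range is limited). The gripper opens to 94 mm and grips with 3 to 60 N. Pads are 16 mm wide; open, the fingers measure 119 mm over their backs; the gripper's body (75 mm by 177 mm) begins 78 mm behind the grasp point.
Start: joints at [71.413, 17.183, 87.147, -0, 75.671, -3.816], TCP at [140.222, 531.815, 205.446] pointing down, gripper open.
Joint ranges: [-173.82, 173.82], [-45.26, 126.66], [13.44, 144.39], [-59.66, 239.66], [0, 175.72], [-146.38, 146.38]. Speed limits (degrees/s): [127.2, 127.2, 147.25, 180, 180, 180].

INTERFACE

Orientations are given as a 3x3 rotation matrix whose columns are the frame's x, y, z axes.
In Python, from cell import manip gives the robot as it stands. The module is installed in compiled form; this text tells all that it offers.
- The arm moves only by the shell command python3 -m jog 'ROWS' [OPENING]. ROWS is JSON, one flat list of numbers, 4 for each row, row after row: the shift along the world's x, y, z in mm, then the turn about the world's z in degrees. A call has 1 to 20 rows; each row shifts and turns the commanded pose from where the row before left it; what a row does not reach is not made up. A row lasts 1/12 s, in which the tool goes at most 41.7 mm and 7.16 degrees, less where a joint would pass 70% of its speed; a pose out of reach is approached as far as the arm can. A call with a gripper value outside its range is refused whole. OPENING is the opening, from 0 (shut) to 1 (fully open), set as the call begins (- or left out, the last holds). The fingers move at their own pace and stop on an object; the grip force is fixed at half the most. Time passes only in rows, so rows that do not move let the fingers close. It gives the time, the measured TCP pose, the force and the opening at its end, in the units of the state.
- manip.get_state(): the state, without advancing time (a new reading comes with each control period).
- manip.camera(name): name is "side" or "top" or "wrist"; returns the picture (480x640x3 uint8, red, green, blue); there is no depth.
- manip.camera_model(name): a dict with "fx", "fy", "cx", "cy" (pixels), "k1" (the pictures are not rectified: a ray, as slopes to the right and down, at radius r is drawn at 1 + k1 r^2 times it, then the intrinsics apply), "rvec" (rotation vector, rad) and "tvec" (3), from world to camera coordinates, as OpenCV has them; the wrist camera has in their place "T_tool_cam" (4x4, takes a point from camera to tool coordinates, whose origin is the TCP and whose axes are the tool frame's). Camera axes: x right, y down, z forward; pixel columns grow to the right and rows downward; lengths in mm; the calibration is good to about 2 mm. A picture is of the moment at which its call begins: read the wrist's pose just before it. camera_model takes no time and is no camera call.
- manip.close_job(): hands the job in, once; it reports no verdict.
Trained networks look in the newest picture that a camera, given by its name, has taken for a name from the list of things; names that differ only in an ending like _2 or _b are one class to them, and where a whole thing is asked for, a point or a joint stands for the part that bears it (a point fixed in the world has none). Each returns a list of dicts, best first, with "p" (0 to 1); they miss things now and then, are a little off and sometimes report something else, mostly with a low value. They report only what shows in the picture. A call takes as long as a camera call.
- manip.masks_of(label, camera): "region" (480x640 bool, what is visible of it) and "xy" ([column, row] in pixels, amid what is visible of it).
The state is a dict: "time_s": time; "joint_positions": joint angles; "qd": joint speeds; "joint_torque": joint torques, N m; "tcp_pos": TCP position; "ee_rot": TCP orientation; "contact_force": force on the tool from outside, world axes, zero at the start; "torque": the same for the moment, N m; "finger_gap": opening from 0.0 (shut) to 1.0 (fully open).
Only numpy, scipy, OpenCV 4.12 (cv2) and the standard library are available. Lean on these libraries where they do the work, as an engineer would, in place of code of your own. Each camera call takes 0.05 s, during which the arm holds its last target.

TASK

Check that the bench turntable runs freely and leave it on its index: with closed fingers, flick one of its upright posts so that the disc spins anticlockwise seen from above (never turn it clockwise), and let the black groove coast past the pointer at least once. Then, on a later pass while it is still turning, stop the disc by pressing a fingertip down on the flat of the disc so that the groove halts right at the pointer (within about a centimetre); do not halt the disc with the fingertip anywhere else, and do not catch it by its posts. Finish with the fingertip still resting on the disc to hold it there, and do not move or pick up anything standing around it.

Things in the scene. Friction and masses are not known exactly. Their poses are not given: they have to be found in the camera images.
- stand: Fixed grey stand of the turntable: round foot 132 mm across on the worktop, column, and a bracket that carries a small steel pointer. Origin: on the worktop surface, on the turntable's axis. The stand's own -x axis points from the axis to the pointer (tip 96 mm from the axis, the bracket 118 mm, its top 58 mm above the worktop). Never moves during a run.
- turntable (a joint): Angle of the disc in rad, growing anticlockwise seen from above and counted on over the turns: groove at the pointer at 0, 2 pi, 4 pi ... Starts at rest between 0.6 and 2.6. The bearing has viscous drag only: once flicked, the disc loses half its speed in about 4.5 to 7 s. A fingertip pressed on it with a few newtons stops it within some hundredths of a second.
- disc_top (a point): Centre of the top face of the flat aluminium disc that turns, on the axis, 57 mm above the worktop. Disc 180 mm across, 12 mm thick; steel hub in the middle 26 mm across, 20 mm high. Its top face is free and flat from 45 to 90 mm from the axis. Its axes turn with the joint; at joint 0 they are parallel to the stand's.
- posts (a point): Point on the axis amid the four upright steel posts of the disc, 15 mm above its top face. The posts are 9 mm thick, rise 30 mm above the top face and stand 38 mm from the axis, at 45, 135, 225 and 315 degrees from this point's x axis. Its axes turn with the joint, parallel to those of disc_top.
- groove (a point): Point in the straight black radial groove (8 mm wide, from 59 to 87 mm from the axis) on the disc's top face, 85 mm from the axis; the only mark on the disc. Seen from the axis it lies along the disc's own -x.
- index (a point): Fixed point over the disc's top face in line with the pointer, 85 mm from the axis: the groove point must stop here.
- dropper: Bystander: amber dropper bottle with black bulb, 31 mm across, 105 mm tall, standing beside the turntable; origin at the centre of its underside.
- seal_jar: Bystander: small white jar with screw lid, 44 mm across, 42 mm tall, standing beside the turntable; origin at the centre of its underside.
- beaker: Bystander: glass beaker, 55 mm across, 71 mm tall; origin at the centre of its underside.
- bottle: Bystander: glass screw-cap bottle, 57 mm across, 101 mm tall; origin at the centre of its underside.
- column: Bystander: steel tube with hexagonal ends, 124 mm long, 17 mm thick, lying; origin at the middle of its underside.

How it is judged (in metres and radians):
On the way, in this order (a step that is already met when the one before it is completed fails the run):
1. the disc spins freely anticlockwise, untouched, faster than 1 rad/s (velocity of joint turntable above 1 rad/s and contact force between the fingers and turntable_c0 below 0.1 N and contact force between the fingers and turntable_c3 below 0.1 N and contact force between the fingers and turntable_c4 below 0.1 N and contact force between the fingers and turntable_c5 below 0.1 N and contact force between the fingers and turntable_c6 below 0.1 N), for 0.1 s.
2. the groove has coasted past the pointer, untouched (value of joint turntable above 7 rad and velocity of joint turntable above 0.1 rad/s and contact force between the fingers and turntable_c0 below 0.1 N and contact force between the fingers and turntable_c3 below 0.1 N and contact force between the fingers and turntable_c4 below 0.1 N and contact force between the fingers and turntable_c5 below 0.1 N and contact force between the fingers and turntable_c6 below 0.1 N).
3. the groove comes round to the pointer again, still turning (velocity of joint turntable above 0.08 rad/s and x of groove in the frame of stand below 0 m and y of groove in the frame of stand between 0.008 and 0.05 m).
At the end, for the whole second after the job is handed in: The disc is at rest (under 0.03 rad/s) with the groove point within 15 mm of the index point, a fingertip resting on the disc with more than 0.3 N and touching no post; bystanders within 15 mm of where they stood (horizontal distance between groove and index below 0.015 m and velocity of joint turntable between -0.03 and 0.03 rad/s and contact force between the fingers and turntable_c0 above 0.3 N and contact force between the fingers and turntable_c3 below 0.1 N and contact force between the fingers and turntable_c4 below 0.1 N and contact force between the fingers and turntable_c5 below 0.1 N and contact force between the fingers and turntable_c6 below 0.1 N and distance of each of dropper, seal_jar, beaker, bottle, column from where it was at the start of the episode below 0.015 m); the arm keeps its last pose, push and grip.
It fails at once if after the first pass the fingertip halted the disc away from the pointer (more than 30 mm) (value of joint turntable above 7 rad and contact force between the fingers and turntable_c0 above 0.5 N and velocity of joint turntable between -0.03 and 0.03 rad/s and horizontal distance between groove and index above 0.03 m).
It fails at once if a post was touched while the groove was within 45 mm of the pointer ((contact force between the fingers and turntable_c3 above 0.3 N or contact force between the fingers and turntable_c4 above 0.3 N or contact force between the fingers and turntable_c5 above 0.3 N or contact force between the fingers and turntable_c6 above 0.3 N) and horizontal distance between groove and index below 0.045 m).
It fails at once if the disc was turned backwards (clockwise) (velocity of joint turntable below -0.5 rad/s).
It fails at once if something standing around was moved by more than 15 mm or picked up (distance of any of dropper, seal_jar, beaker, bottle, column from where it was at the start of the episode above 0.015 m).
It also fails if it takes over 67 s, if anything falls off the work surface, if the arm or the gripper's body presses on something with over 40 N, if the wrist force passes 120 N, or if a joint passes its speed limit or range.

## Working session

There is one attempt and no reset: what is moved stays moved. The work goes in short steps, Python scripts to look and compute and a shell command to move; the robot and the scene stay as the last step left them, time stands still between calls to the robot, and variables do not carry over. Pictures are saved under pics/ and viewed, and the job is handed in when it is done.

```bash
mkdir -p pics; cat > h.py <<'E'
import numpy as np, cv2
from cell import manip
def cam(name,fn=None):
    im=manip.camera(name)
    if fn: cv2.imwrite('pics/'+fn,im[:,:,::-1])
    return im
def ray(name,uv,st=None):
    m=manip.camera_model(name)
    xd=(uv[0]-m['cx'])/m['fx'];yd=(uv[1]-m['cy'])/m['fy']
    x,y=xd,yd
    for _ in range(30):
        s=1+m['k1']*(x*x+y*y);x,y=xd/s,yd/s
    d=np.array([x,y,1.])
    if 'rvec' in m:
        R=cv2.Rodrigues(np.array(m['rvec'],float))[0];t=np.array(m['tvec'],float).ravel()
        return -R.T@t,R.T@d
    T=np.array(m['T_tool_cam']);Rt=np.array(st['ee_rot']);p=np.array(st['tcp_pos'])
    return Rt@T[:3,3]+p,Rt@T[:3,:3]@d
def onz(name,uv,z,st=None):
    o,d=ray(name,uv,st);return o+d*(z-o[2])/d[2]
def proj(name,P,st=None):
    m=manip.camera_model(name);P=np.atleast_2d(P).astype(float)
    if 'rvec' in m:
        R=cv2.Rodrigues(np.array(m['rvec'],float))[0];c=P@R.T+np.array(m['tvec'],float).ravel()
    else:
        T=np.array(m['T_tool_cam']);Rt=np.array(st['ee_rot']);p=np.array(st['tcp_pos'])
        c=((P-p)@Rt-T[:3,3])@T[:3,:3]
    x=c[:,0]/c[:,2];y=c[:,1]/c[:,2];s=1+m['k1']*(x*x+y*y)
    return np.c_[m['fx']*x*s+m['cx'],m['fy']*y*s+m['cy']]
E
python3 - <<'E'
from h import *
s=manip.get_state();print(s)
for n in ['top','side','wrist']:
    cam(n,n+'0.png')
    for l in ['stand','turntable','groove','posts','dropper','seal_jar','beaker','bottle','column']:
        r=manip.masks_of(l,n)
        print(n,l,[(round(d['p'],2),np.round(d['xy']),int(d['region'].sum())) for d in r[:2]])
E
```

```text
{'time_s': 0.0, 'joint_positions': array([ 7.14136969e+01,  1.72156140e+01,  8.71822713e+01,  8.07070703e-04,
        7.56710325e+01, -3.81549649e+00]), 'qd': array([-0.07320032, -0.02948601, -0.00092068, -0.03254861,  0.02525254,
        0.03114153]), 'joint_torque': array([-4.66998936e-04, -5.31807017e+01, -3.52742851e+01,  7.09010242e-02,
        2.43107253e-02, -6.10261282e-05]), 'tcp_pos': array([140.13008695, 531.55897651, 204.87192392]), 'ee_rot': array([[ 2.54956250e-01,  9.66952508e-01, -3.96321597e-04],
       [ 9.66951846e-01, -2.54956541e-01, -1.13575867e-03],
       [-1.19926948e-03, -9.36551277e-05, -9.99999276e-01]]), 'contact_force': array([-0.36013766,  0.05532091,  0.39427925]), 'torque': array([-0.00253551,  0.01211714, -0.00227473]), 'finger_gap': 1.0013017499084431}
top stand [(0.87, array([361., 236.]), 4021)]
top turntable [(0.88, array([359., 239.]), 3985)]
top groove [(0.83, array([360., 238.]), 4046)]
top posts [(0.59, array([362., 233.]), 4028)]
top dropper [(0.57, array([299., 211.]), 160)]
top seal_jar [(0.6, array([414., 247.]), 244)]
top beaker [(0.71, array([239., 282.]), 444)]
top bottle [(0.64, array([225., 202.]), 471)]
top column [(0.67, array([444., 287.]), 221), (0.43, array([358., 237.]), 3961)]
side stand [(0.91, array([324., 291.]), 5551), (0.18, array([320., 346.]), 783)]
side turntable [(0.75, array([322., 284.]), 4685)]
side groove [(0.78, array([322., 287.]), 4765)]
side posts [(0.96, array([325., 288.]), 4677), (0.75, array([338., 202.]), 826)]
side dropper [(0.77, array([343., 242.]), 506)]
side seal_jar [(0.82, array([320., 349.]), 781)]
side beaker [(0.57, array([257., 214.]), 728)]
side bottle [(0.89, array([333., 200.]), 817)]
side column [(0.88, array([262., 401.]), 560)]
wrist stand []
wrist turntable []
wrist groove []
wrist posts []
wrist dropper []
wrist seal_jar []
wrist beaker []
wrist bottle []
wrist column []
```

```bash
python3 - <<'E'
import cv2
a=cv2.imread('pics/top0.png');cv2.imwrite('pics/top0z.png',cv2.resize(a[150:330,200:480],(800,514),interpolation=cv2.INTER_CUBIC))
a=cv2.imread('pics/side0.png');cv2.imwrite('pics/side0z.png',cv2.resize(a[160:430,180:480],(660,594),interpolation=cv2.INTER_CUBIC))
E
```

```text
(no output)
```

View pics/top0z.png

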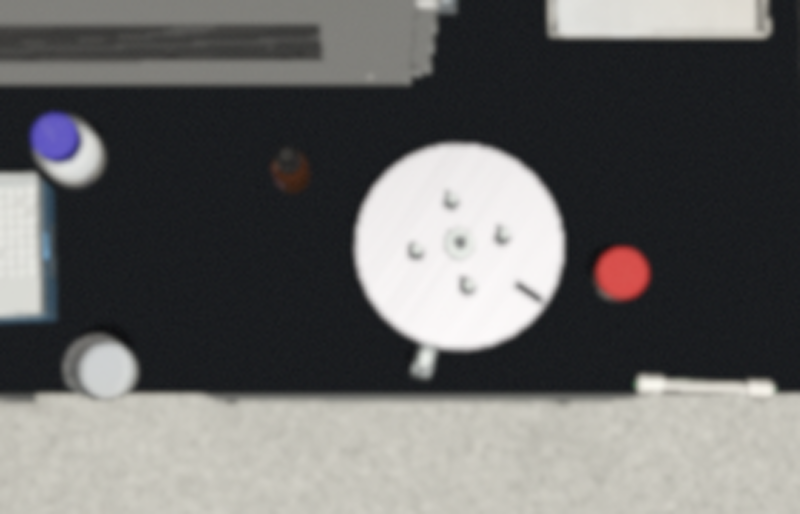

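View pics/side0z.png

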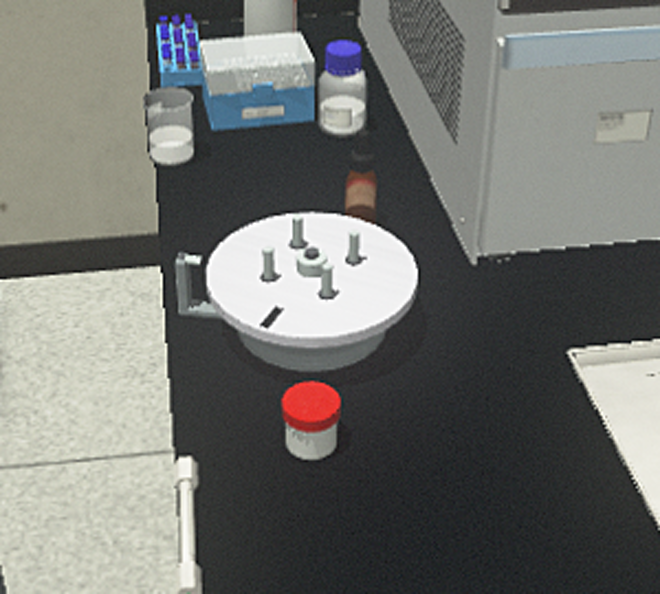

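View pics/top0.png

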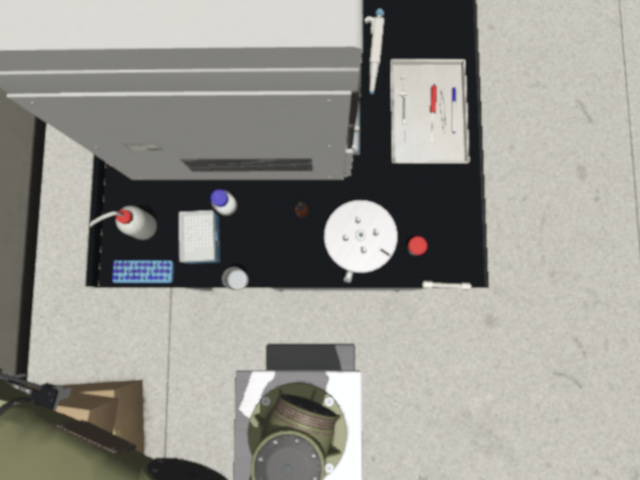

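The top view shows the disc at about (361,236), the groove at lower right (385,252), and the pointer bracket at about (349,277). The dropper is to the left and the red-lidded jar to the right.

```bash
python3 - <<'E'
from h import *
def z(u,v): return (200+u*280/800, 150+v*180/514)
for n,uv,h in [('hub',z(460,242),77),('grooveOut',z(541,300),57),('grooveIn',z(517,283),57),('brack',z(423,366),58),('dropcap',z(290,158),105),('jar',z(623,273),42),('p1',z(450,200),87),('p2',z(502,233),87),('p3',z(467,284),87),('p4',z(415,248),87)]:
    print(n,np.round(onz('top',uv,h),1))
a=cv2.imread('pics/top0.png')
m=manip.masks_of('turntable','top')[0]['region'].astype('uint8')
g=((a.min(2)>150)&(m>0)).astype('uint8')
n,l,st,ce=cv2.connectedComponentsWithStats(g);i=1+st[1:,4].argmax()
c=max(cv2.findContours((l==i).astype('uint8'),0,cv2.CHAIN_APPROX_NONE)[0],key=len)[:,0]
P=np.array([onz('top',u,57)[:2] for u in c])
A=np.c_[2*P,np.ones(len(P))];s=np.linalg.lstsq(A,(P**2).sum(1),rcond=None)[0];print('circle',s[:2],np.sqrt(s[2]+s[0]**2+s[1]**2))
P=np.array([onz('top',u,57)[:2] for u in c]);(e)=cv2.fitEllipse(P.astype(np.float32));print(e)
print('base',np.round(proj('top',[0,0,0]),0), manip.camera_model('top'))
E
```

```text
hub [ 486.9 -157.5   77. ]
grooveOut [ 438.8 -228.5   57. ]
grooveIn [ 453.7 -207.9   57. ]
brack [ 381.4 -125.8   58. ]
dropcap [555.1 -12.3 105. ]
jar [ 464.2 -302.5   42. ]
p1 [ 521.8 -148.7   87. ]
p2 [ 493.2 -192.8   87. ]
p3 [ 449.4 -162.6   87. ]
p4 [ 480.3 -118.5   87. ]
circle [ 488.11493043 -155.32016356] 88.0576524249669
((488.1155700683594, -155.32054138183594), (175.76866149902344, 176.5402374267578), 75.90547943115234)
base [[297. 433.]] {'fx': 526.8955999346557, 'fy': 526.8955999346557, 'cx': 320.98126741774126, 'cy': 237.85673882102532, 'k1': -0.017747586644235425, 'rvec': array([ 2.14360611, -2.14217889,  0.12414553]), 'tvec': array([ -58.65917591,  485.27899001, 1308.10244138])}
```

```bash
python3 -m jog '[8,-18,0,-3, 15,-34,0,-5, 15,-34,0,-5, 15,-34,0,-5, 15,-34,0,-5, 15,-34,0,-5, 15,-34,0,-5, 15,-34,0,-5, 15,-34,0,-5, 15,-34,0,-5, 15,-34,0,-5, 15,-34,0,-5, 15,-34,0,-5, 15,-34,0,-5, 15,-34,0,-5, 15,-34,0,-5, 15,-34,0,-5, 15,-34,0,-5, 7,-18,0,-2, 0,0,0,0]' 0
python3 - <<'E'
from h import *
s=manip.get_state();print(s['tcp_pos'],s['ee_rot'],s['contact_force'],s['finger_gap'])
for n in ['top','side','wrist']: cam(n,n+'1.png')
for n in ['top','side','wrist']: print(n,[(round(d['p'],2),np.round(d['xy'])) for d in manip.masks_of('groove',n)])
print(proj('wrist',[[487.5,-156,57],[487.5,-156,77],[440,-228,57],[375,-124,58]],s), manip.camera_model('wrist'))
E
```

```text
time_s: 3.22
tcp_pos: [411.0, -85.1, 205.2]
ee_rot: [[0.965, -0.26, -0.0], [-0.26, -0.965, -0.0], [-0.0, 0.0, -1.0]]
contact_force: [0.1, 1.2, 0.2]
finger_gap: 0.004
[411.00539783 -85.07384443 205.22629373] [[ 9.65494920e-01 -2.60421786e-01 -2.29275277e-04]
 [-2.60421846e-01 -9.65494890e-01 -2.83203444e-04]
 [-1.47611761e-04  3.33139778e-04 -9.99999934e-01]] [0.07066204 1.16288929 0.22394459] 0.004177538833431735
top [(0.63, array([376., 232.]))]
side [(0.89, array([323., 288.]))]
wrist [(0.78, array([433., 268.]))]
[[425.29449674 275.37016569]
 [431.11447514 284.01933011]
 [390.90762276 354.75463479]
 [295.82407102 273.99440751]] {'fx': 387.84626477001177, 'fy': 387.84626477001177, 'cx': 324.36895817799206, 'cy': 238.37901643337366, 'k1': -0.004052815758208219, 'T_tool_cam': array([[ 9.99999280e-01,  9.34646712e-04, -7.52379253e-04,
         1.33375606e+00],
       [-6.88955512e-04,  9.60669273e-01,  2.77694209e-01,
        -8.09001764e+01],
       [ 9.82333609e-04, -2.77693490e-01,  9.60669225e-01,
        -1.79328323e+02],
       [ 0.00000000e+00,  0.00000000e+00,  0.00000000e+00,
         1.00000000e+00]])}
```

View pics/wrist1.png

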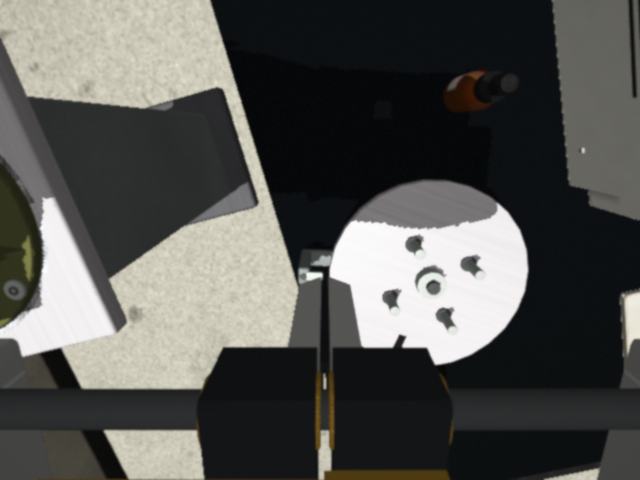

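View pics/top1.png

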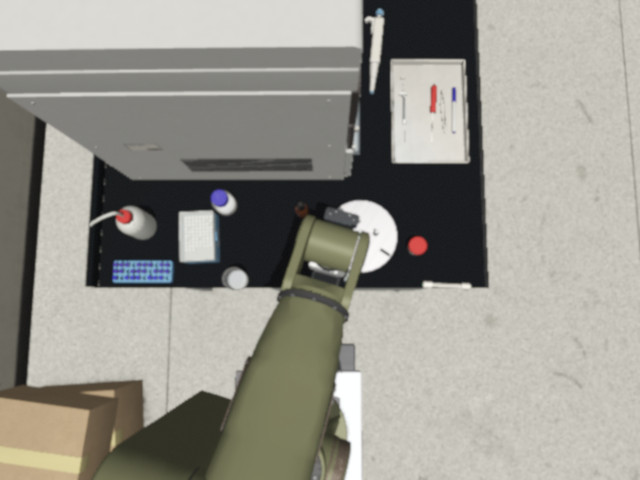

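View pics/side1.png

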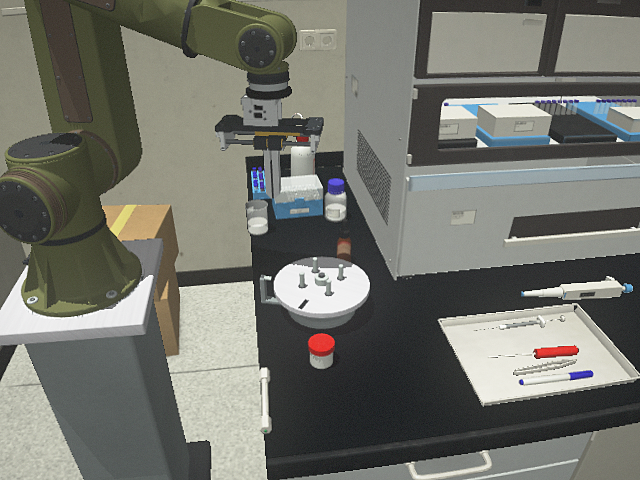

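```bash
python3 - <<'E'
from h import *
s=manip.get_state()
for uv in [(328,269),(312,263),(313,250),(312,280)]: 
    p=onz('wrist',uv,58,s);d=p[:2]-[487.2,-156.5];print(uv,p,np.hypot(*d),np.degrees(np.arctan2(d[1],d[0])))
for uv,z in [((432,281),77),((393,311),87),((451,327),87),((478,273),87),((418,252),87)]: print(onz('wrist',uv,z,s))
p=onz('side',(320.5,279),77);print('hub side',p)
for uv in [(264,278),(265,290)]: print(onz('side',uv,58))
a=cv2.imread('pics/wrist1.png')
cv2.imwrite('pics/w1z.png',cv2.resize(a[200:380,260:540],(784,504),interpolation=cv2.INTER_CUBIC))
a=cv2.imread('pics/side1.png')
cv2.imwrite('pics/s1z.png',cv2.resize(a[240:340,240:390],(750,500),interpolation=cv2.INTER_CUBIC))
E
```

```text
(328, 269) [ 403.62709767 -123.2996651    58.        ] 89.9260376173426 158.3339578938444
(312, 263) [ 391.21561194 -114.15882283   58.        ] 104.90842690597171 156.19649313074197
(313, 250) [ 395.25853806 -102.6024767    58.        ] 106.57474110203727 149.62050098909907
(312, 280) [ 386.95226306 -129.9194568    58.        ] 103.71178350873932 165.14981984103926
[ 488.4505463  -149.31039591   77.        ]
[ 449.84593322 -163.16623281   87.        ]
[ 494.83992533 -190.507372     87.        ]
[ 524.43610797 -147.14731955   87.        ]
[ 480.14069353 -116.84998933   87.        ]
hub side [ 484.49896339 -176.13062004   77.        ]
[ 383.64852256 -130.85088555   58.        ]
[ 383.3169427  -169.03426846   58.        ]
```

View pics/w1z.png

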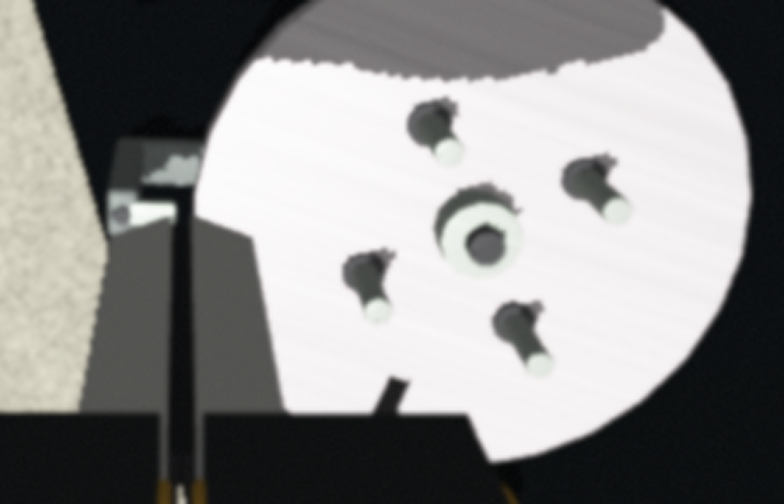

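View pics/s1z.png

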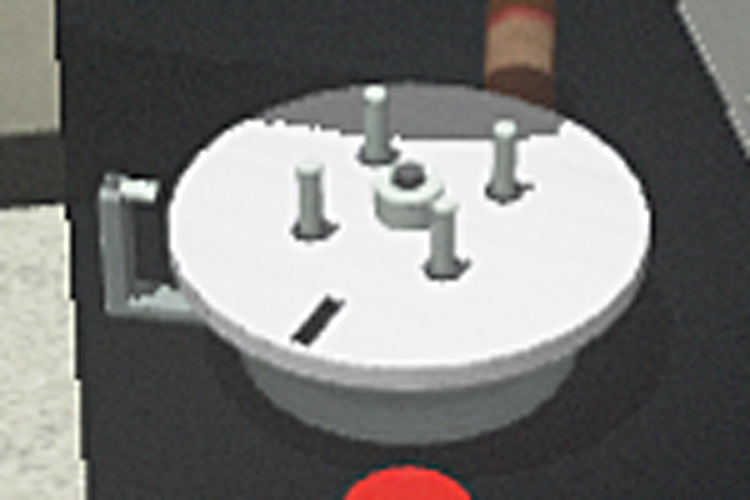

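```bash
python3 - <<'E'
from h import *
s=manip.get_state();k=280/784
z=lambda u,v:(260+u*k,200+v*k)
P=[onz('wrist',z(*q),87,s) for q in [(377,310),(541,364),(617,210),(450,152)]]
c=np.mean(P,0);print(c,[np.hypot(*(p-c)[:2]) for p in P],[np.degrees(np.arctan2(*(p-c)[1::-1])) for p in P])
print('hub',onz('wrist',z(483,240),77,s))
for q in [(112,212),(128,212),(178,212)]:
    p=onz('wrist',z(*q),57,s);d=(p-c)[:2];print(p,np.hypot(*d),np.degrees(np.arctan2(d[1],d[0])))
k=150/750
zs=lambda u,v:(240+u*k,240+v*k)
P=[onz('side',zs(*q),87) for q in [(310,167),(444,205),(505,127),(375,93)]];c2=np.mean(P,0);print('side',c2,[np.degrees(np.arctan2(*(p-c2)[1::-1])) for p in P])
print('hub',onz('side',zs(408,180),77))
for q in [(110,180),(130,185),(157,189)]:
    p=onz('side',zs(*q),57);d=(p-c2)[:2];print(p,np.hypot(*d),np.degrees(np.arctan2(d[1],d[0])))
for q in [(300,340),(337,300)]:
    p=onz('side',zs(*q),57);d=(p-c2)[:2];print('gr',p,np.hypot(*d),np.degrees(np.arctan2(d[1],d[0])))
E
```

```text
[ 488.85322133 -156.44933722   87.        ] [np.float64(38.21992757535127), np.float64(38.10133455355912), np.float64(37.86865863871348), np.float64(37.774533702773354)] [np.float64(-169.7407474898532), np.float64(-78.86870978446095), np.float64(10.748069680453447), np.float64(100.60391346036565)]
hub [ 488.09332738 -153.70593713   77.        ]
[ 377.38940077 -123.54107794   57.        ] 116.22020831601316 163.5514423618533
[ 382.39638157 -124.84628175   57.        ] 111.04869132684915 163.465814455912
[ 398.04197893 -128.92515053   57.        ] 94.8907930157813 163.13834882128367
side [ 489.096929   -160.42943661   87.        ] [np.float64(-168.6967798972464), np.float64(-79.71497258009853), np.float64(11.563732324746955), np.float64(100.54844374571897)]
hub [ 487.91033492 -167.08001824   77.        ]
[ 380.27042239 -122.28145087   57.        ] 115.31902426302176 160.68242233983202
[ 387.61540551 -126.69079258   57.        ] 106.94295540851363 161.61004827610643
[ 397.57991916 -130.80538944   57.        ] 96.19224116991982 162.06323786623526
gr [ 440.50497693 -228.88551772   57.        ] 83.94887043726726 -125.3681486224507
gr [ 456.12456075 -208.34952889   57.        ] 58.167966373160986 -124.5306859266046
```

```bash
python3 -m jog '[6,-11,-20,0, 6,-11,-20,0, 6,-11,-20,0, 6,-11,-20,0, 4,-11,-17,0, 0,0,-20,0, 0,0,-12,0, 0,0,-8,0, 0,0,0,0, 0,0,0,0]' 0
python3 - <<'E'
from h import *
s=manip.get_state();print(s['tcp_pos'],s['contact_force'])
for n in ['side','wrist']: cam(n,n+'2.png')
a=cv2.imread('pics/side2.png')
b=cv2.imread('pics/wrist2.png')
cv2.imwrite('pics/2.png',np.hstack([cv2.resize(a[220:340,240:390],(375,300)),cv2.resize(b,(400,300))]))
E
```

```text
time_s: 4.35
tcp_pos: [438.4, -136.8, 68.9]
ee_rot: [[0.967, -0.254, 0.0], [-0.254, -0.967, -0.0], [0.0, 0.0, -1.0]]
contact_force: [0.3, 0.4, -0.2]
finger_gap: 0.003
[ 438.40384644 -136.78472303   68.88132671] [ 0.28503527  0.3522157  -0.15343305]
```

View pics/2.png

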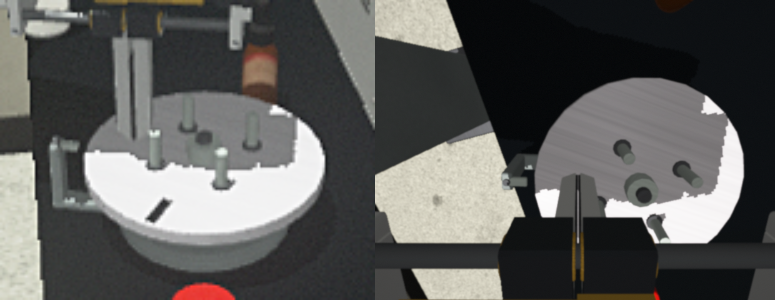

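```bash
python3 -m jog '[6,0,0,0, 0,0,0,0, 0,-6,0,0, 0,-10,0,0, 0,-10,0,0, 0,-10,0,0, 0,-10,0,0, -2,-16,20,0, 0,-14,20,0, 12,-6,0,0, 12,-5,0,0, 12,0,0,0, 9,0,0,0, 0,0,0,0]' 0
python3 - <<'E'
from h import *
import pickle
D=[]
for i in range(5):
  for n in ['side','wrist']:
    s=manip.get_state(); D.append((n,s,cam(n,f'f{i}{n}.png')))
print(s['tcp_pos'],[round(d[1]['time_s'],2) for d in D])
ims=[cv2.resize(d[2][:,:,::-1],(400,300)) for d in D if d[0]=='wrist'][:4]
cv2.imwrite('pics/3.png',np.vstack([np.hstack(ims[:2]),np.hstack(ims[2:])]))
ims=[cv2.resize(d[2][230:340,240:390,::-1],(400,293)) for d in D if d[0]=='side'][:4]
cv2.imwrite('pics/4.png',np.vstack([np.hstack(ims[:2]),np.hstack(ims[2:])]))
pickle.dump(D,open('D0.pkl','wb'))
E
```

```text
time_s: 5.62
tcp_pos: [488.1, -224.7, 108.2]
ee_rot: [[0.967, -0.255, 0.0], [-0.255, -0.967, 0.0], [0.0, -0.0, -1.0]]
contact_force: [-0.3, 0.1, -0.5]
finger_gap: 0.003
[ 487.04397375 -224.19618379  108.55400856] [5.62, 5.67, 5.72, 5.77, 5.82, 5.87, 5.92, 5.97, 6.02, 6.07]
```

View pics/3.png

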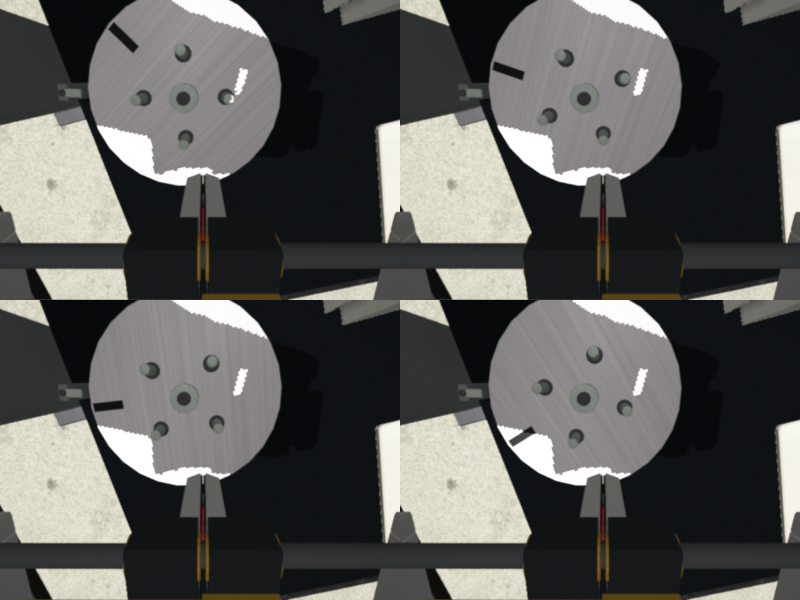

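View pics/4.png

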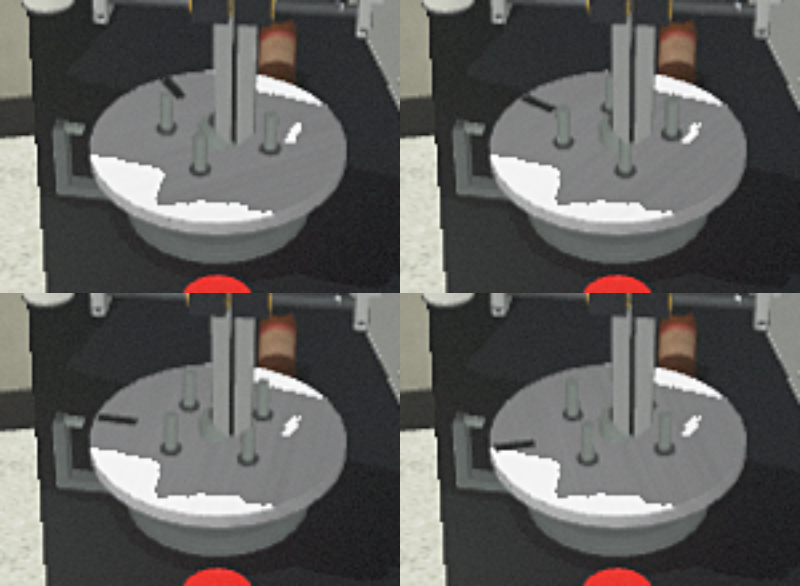

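```bash
cat > g.py <<'E'
from h import *
import json,os
C=np.array([488.5,-156.3]);PA=163.3
def ang(im,s):
    A=np.radians(np.arange(0,360,1.0));R=np.arange(62,84,2.)
    P=np.array([[C[0]+r*np.cos(a),C[1]+r*np.sin(a),57] for a in A for r in R])
    uv=proj('wrist',P,s).astype(np.float32).reshape(len(A),len(R),2)
    g=cv2.remap(im.max(2),uv[...,0],uv[...,1],cv2.INTER_LINEAR,borderValue=255)
    d=(g<60).mean(1)
    fa=np.arange(0,360,1.0); d[(fa>238)&(fa<305)]=0
    return d
def meas():
    s=manip.get_state();im=manip.camera('wrist');d=ang(im,s)
    if d.max()<.8: return s['time_s'],None,im,s
    i=d.argmax();k=np.arange(i-8,i+9)%360;w=d[k]*(d[k]>.5)
    a=i+(np.arange(-8,9)*w).sum()/w.sum()
    return s['time_s'],(a-PA)%360,im,s
def log(n=1,gap=0):
    L=json.load(open('L.json')) if os.path.exists('L.json') else []
    for _ in range(n):
        t,a,im,s=meas();L.append((float(t),None if a is None else float(a)))
        print(round(t,3),None if a is None else round(a,1))
    json.dump(L,open('L.json','w'));return im,s
E
python3 - <<'E'
from g import *
import pickle
L=[]
for n,s,im in pickle.load(open('D0.pkl','rb')):
    if n=='wrist':
        d=ang(im,s);print(s['time_s'],d.max(),(d.argmax()-PA)%360)
E
python3 -m jog '[0,0,-8,0, 0,0,-10,0, 0,0,-10,0, 0,0,-8,0, 0,0,-5,0, 0,0,-3,0, 0,0,0,0, 0,0,0,0, 0,0,0,0]'
python3 - <<'E'
from g import *
im,s=log(12);print(s['tcp_pos'],s['contact_force']);cv2.imwrite('pics/w5.png',im[:,:,::-1])
E
```

```text
5.6667 1.0 316.7
5.7667 1.0 341.7
5.8667 1.0 7.699999999999989
5.9667 0.36363636363636365 31.69999999999999
6.0667 0.18181818181818182 59.69999999999999
time_s: 6.87
tcp_pos: [487.4, -224.3, 64.8]
ee_rot: [[0.967, -0.255, 0.001], [-0.255, -0.967, -0.0], [0.001, 0.0, -1.0]]
contact_force: [-0.3, -0.2, 0.5]
finger_gap: 0.006
6.867 None
6.917 None
6.967 None
7.017 None
7.067 None
7.117 None
7.167 310.1
7.217 321.1
7.267 332.0
7.317 342.7
7.367 353.1
7.417 3.7
[ 487.23848353 -224.18937345   64.47815212] [-0.25098182  0.09256462  0.33435914]
```

View pics/w5.png

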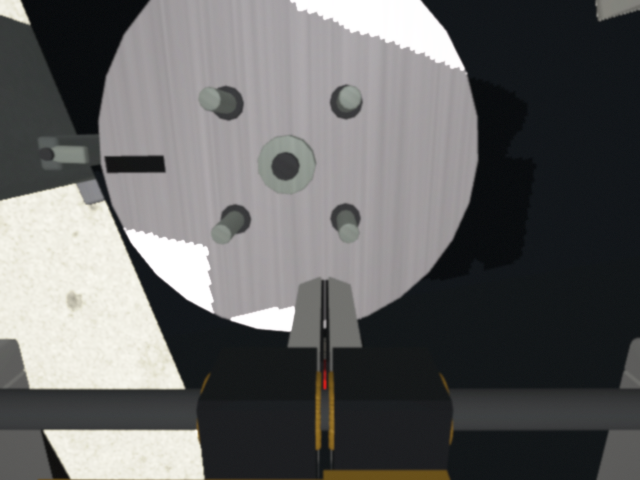

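```bash
sed -i 's/g<60/g<95/' g.py
python3 -m jog '[0,0,-2,0, 0,0,-1,0, 0,0,-1,0, 0,0,0,0, 0,0,0,0, 0,0,0,0, 0,0,0,0, 0,0,0,0, 0,0,0,0, 0,0,0,0, 0,0,0,0, 0,0,0,0, 0,0,0,0, 0,0,0,0, 0,0,0,0, 0,0,0,0, 0,0,0,0, 0,0,0,0, 0,0,0,0, 0,0,0,0]'
python3 - <<'E'
from g import *
im,s=log(20);print(s['tcp_pos'],s['contact_force']);cv2.imwrite('pics/w6.png',im[:,:,::-1])
cv2.imwrite('pics/s6.png',cv2.resize(cam('side')[220:340,240:390,::-1],(750,600),interpolation=cv2.INTER_CUBIC))
E
```

```text
time_s: 9.13
tcp_pos: [487.2, -224.2, 60.5]
ee_rot: [[0.967, -0.255, 0.0], [-0.255, -0.967, 0.0], [0.0, -0.0, -1.0]]
contact_force: [-0.3, -0.1, -0.2]
finger_gap: 0.009
9.133 328.2
9.183 337.2
9.233 345.7
9.283 354.2
9.333 2.5
9.383 11.1
9.433 19.2
9.483 27.2
9.533 35.2
9.583 43.7
9.633 51.7
9.683 59.7
9.733 67.2
9.783 73.7
9.833 None
9.883 None
9.933 None
9.983 None
10.033 None
10.083 None
[ 487.24295605 -224.18569419   60.46969646] [ 0.47438459  0.17212472 -0.41319262]
```

View pics/s6.png

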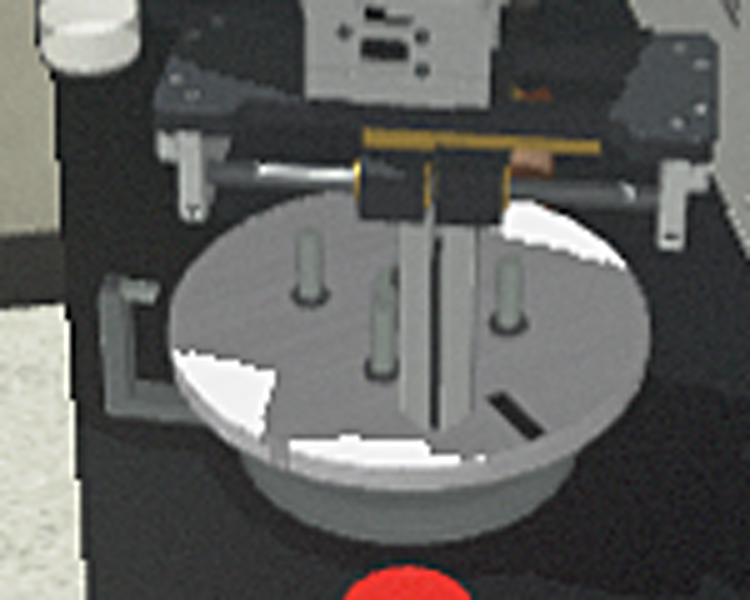

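```bash
python3 -m jog '[0,0,-1,0, 0,0,0,0, 0,0,0,0, 0,0,0,0, 0,0,0,0, 0,0,0,0, 0,0,0,0, 0,0,0,0, 0,0,0,0, 0,0,0,0, 0,0,0,0, 0,0,0,0, 0,0,0,0, 0,0,0,0, 0,0,0,0, 0,0,0,0, 0,0,0,0, 0,0,0,0, 0,0,0,0, 0,0,0,0]'
python3 -m jog '[0,0,0,0, 0,0,0,0, 0,0,0,0, 0,0,0,0, 0,0,0,0, 0,0,0,0, 0,0,0,0, 0,0,0,0, 0,0,0,0, 0,0,0,0, 0,0,0,0, 0,0,0,0, 0,0,0,0, 0,0,0,0, 0,0,0,0, 0,0,0,0, 0,0,0,0, 0,0,0,0, 0,0,0,0, 0,0,0,0]'
python3 -m jog '[0,0,0,0, 0,0,0,0, 0,0,0,0, 0,0,0,0, 0,0,0,0, 0,0,0,0, 0,0,0,0, 0,0,0,0, 0,0,0,0, 0,0,0,0, 0,0,0,0, 0,0,0,0]'
python3 - <<'E'
from g import *
im,s=log(18);print(s['tcp_pos'],s['contact_force'])
E
```

```text
time_s: 11.85
tcp_pos: [487.2, -224.2, 59.4]
ee_rot: [[0.967, -0.255, -0.0], [-0.255, -0.967, 0.0], [-0.0, -0.0, -1.0]]
contact_force: [-0.5, 0.9, 0.2]
finger_gap: 0.005
time_s: 13.52
tcp_pos: [487.2, -224.2, 59.4]
ee_rot: [[0.967, -0.255, -0.0], [-0.255, -0.967, -0.0], [-0.0, 0.0, -1.0]]
contact_force: [-0.4, 0.4, -0.0]
finger_gap: 0.004
time_s: 14.52
tcp_pos: [487.2, -224.2, 59.4]
ee_rot: [[0.967, -0.255, -0.0], [-0.255, -0.967, -0.0], [-0.0, 0.0, -1.0]]
contact_force: [-0.8, -0.3, 0.1]
finger_gap: 0.004
14.517 None
14.567 None
14.617 304.3
14.667 308.3
14.717 313.2
14.767 317.6
14.817 322.2
14.867 326.6
14.917 331.2
14.967 335.6
15.017 340.2
15.067 344.2
15.117 348.7
15.167 353.2
15.217 357.2
15.267 1.2
15.317 5.7
15.367 10.1
[ 487.20499307 -224.17142251   59.42863261] [-0.76773572  0.81481252  0.72349308]
```

```bash
cat > fit.py <<'E'
import json,numpy as np
from scipy.optimize import least_squares
L=[(t,a) for t,a in json.load(open('L.json')) if a is not None]
# turns: cumulative by passes
t=np.array([l[0] for l in L]);a=np.array([l[1] for l in L]);a=np.where(a>180,a-360,a)
# pass times: 7.4->0, 9.32->360, (11.9?) assigned by model
k=.117
def f(p,t): return p[0]+p[1]*(1-np.exp(-p[2]*(t-7.4)))
p=np.array([0,31*57.3,.117])
for it in range(5):
    n=np.round((f(p,t)-a)/360); 
    m=(a>-60)&(a<60)
    r=least_squares(lambda p:f(p,t[m])-(a+360*n)[m],p);p=r.x
print(p,np.abs(r.fun).max(),sorted(set(n)))
from scipy.optimize import brentq
for K in range(1,6):
    try:
        tt=brentq(lambda x:f(p,x)-360*K,7,60);print(K,tt,'omega deg/s',p[1]*p[2]*np.exp(-p[2]*(tt-7.4)))
    except Exception as e: print(K,e)
E
python3 fit.py
```

```text
[9.49931229e-03 1.81294264e+03 1.15351047e-01] 0.5591419741040227 [np.float64(0.0), np.float64(1.0), np.float64(3.0)]
1 9.31895829272135 omega deg/s 167.599550507475
2 11.78720658783116 omega deg/s 126.07317346457384
3 15.251044190526441 omega deg/s 84.54679642167228
4 21.10821088468717 omega deg/s 43.020419378772615
5 50.238327395333904 omega deg/s 1.4940423358718626
```

```bash
python3 -m jog '[0,0,-1,0, 0,0,0,0, 0,0,0,0, 0,0,0,0, 0,0,0,0, 0,0,0,0, 0,0,0,0, 0,0,0,0, 0,0,0,0, 0,0,0,0, 0,0,0,0, 0,0,0,0, 0,0,0,0, 0,0,0,0, 0,0,0,0, 0,0,0,0, 0,0,0,0, 0,0,0,0, 0,0,0,0, 0,0,0,0]'
python3 -m jog '[0,0,0,0, 0,0,0,0, 0,0,0,0, 0,0,0,0, 0,0,0,0, 0,0,0,0, 0,0,0,0, 0,0,0,0, 0,0,0,0, 0,0,0,0, 0,0,0,0, 0,0,0,0, 0,0,0,0, 0,0,0,0, 0,0,0,0, 0,0,0,0, 0,0,0,0, 0,0,0,0, 0,0,0,0, 0,0,0,0]'
python3 -m jog '[0,0,0,0, 0,0,0,0, 0,0,0,0, 0,0,0,0, 0,0,0,0, 0,0,0,0, 0,0,0,0, 0,0,0,0, 0,0,0,0, 0,0,0,0, 0,0,0,0, 0,0,0,0]'
python3 - <<'E'
from g import *
im,s=log(6);print(s['tcp_pos'],s['contact_force'])
E
python3 fit.py
```

```text
time_s: 17.08
tcp_pos: [487.2, -224.2, 58.4]
ee_rot: [[0.967, -0.255, -0.0], [-0.255, -0.967, -0.0], [-0.0, 0.0, -1.0]]
contact_force: [0.5, -0.0, 0.7]
finger_gap: 0.005
time_s: 18.75
tcp_pos: [487.2, -224.2, 58.5]
ee_rot: [[0.967, -0.255, 0.0], [-0.255, -0.967, 0.0], [0.0, -0.0, -1.0]]
contact_force: [-0.1, -0.4, -0.4]
finger_gap: 0.006
time_s: 19.75
tcp_pos: [487.2, -224.2, 58.5]
ee_rot: [[0.967, -0.255, -0.0], [-0.255, -0.967, -0.0], [-0.0, 0.0, -1.0]]
contact_force: [-0.6, -0.0, -0.3]
finger_gap: 0.004
19.75 None
19.8 None
19.85 None
19.9 303.8
19.95 306.3
20.0 308.8
[ 487.22650192 -224.16786588   58.45007232] [ 0.35006825  0.01288123 -0.08253442]
[-3.71037769e-02  1.81182062e+03  1.15466838e-01] 0.5348064409540711 [np.float64(0.0), np.float64(1.0), np.float64(3.0), np.float64(4.0)]
1 9.318640878890445 omega deg/s 167.63285199828337
2 11.786710536329286 omega deg/s 126.06479048025206
3 15.251628865545078 omega deg/s 84.49672896222067
4 21.116282266654192 omega deg/s 42.928667444190644
5 51.00893179547508 omega deg/s 1.3606059261597219
```

```bash
python3 -m jog '[0,0,0,0, 0,0,0,0, 0,0,0,0, 0,0,0,0, 0,0,0,0, 0,0,0,0, 0,0,0,0, 0,0,0,0, 0,0,0,0, 0,0,0,0, 0,0,0,0, 0,0,0,0, 0,0,-4,0, 0,0,0,0, 0,0,0,0]'
python3 - <<'E'
from g import *
im,s=log(4);print(s['tcp_pos'],s['contact_force']);cv2.imwrite('pics/w7.png',im[:,:,::-1])
E
```

```text
time_s: 21.3
tcp_pos: [489.2, -224.7, 57.1]
ee_rot: [[0.967, -0.255, 0.005], [-0.255, -0.967, -0.002], [0.005, 0.001, -1.0]]
contact_force: [-2.1, 4.3, 24.5]
finger_gap: 0.004
21.3 0.8
21.35 0.7
21.4 0.7
21.45 0.7
[ 489.1052716  -224.68782264   57.06202035] [-1.42416737  4.85520592 24.11571403]
```

View pics/w7.png

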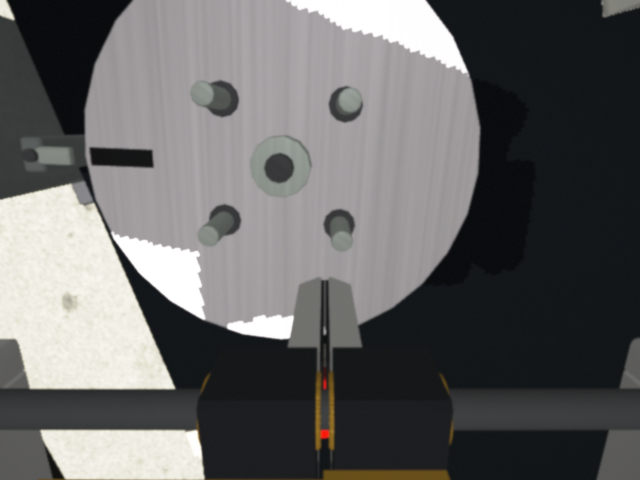

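```bash
python3 -m jog '[0,0,0,0, 0,0,0,0, 0,0,0,0, 0,0,0,0]'
python3 - <<'E'
from g import *
im,s=log(2);print(s['tcp_pos'],s['contact_force'])
cam('side','s7.png')
a=cv2.imread('pics/side0.png').astype(int);b=cv2.imread('pics/s7.png').astype(int)
for n,(x,y,w,h) in dict(jar=(305,330,32,40),col=(255,365,20,70)).items(): print(n,np.abs(a-b)[y:y+h,x:x+w].mean())
for l in ['seal_jar','dropper','beaker','bottle','column']: print(l,[np.round(d['xy']) for d in manip.masks_of(l,'side')[:1]])
manip.close_job()
E
```

```text
time_s: 21.83
tcp_pos: [489.1, -224.7, 57.1]
ee_rot: [[0.967, -0.255, 0.005], [-0.255, -0.967, -0.002], [0.005, 0.001, -1.0]]
contact_force: [-1.3, 4.2, 24.8]
finger_gap: 0.007
21.833 0.7
21.883 0.7
[ 489.10089541 -224.67341589   57.05312136] [-0.43256347  3.84453375 25.14270052]
jar 5.626822916666667
col 5.130714285714285
seal_jar [array([321., 348.])]
dropper []
beaker [array([256., 214.])]
bottle []
column [array([262., 399.])]
the job is handed in; nothing more can be done
```

The disc is stopped on its index with the fingertip still pressing on it, and I handed the job in at about 22 s.

**Spin:** I flicked one post with closed fingers and the disc spun anticlockwise at about 4.4 rad/s. I then kept the finger clear while it coasted past the pointer several times. The slow-down fitted a simple decay with a half-life of about 6 s, which I used to predict the pass to stop on.

**Stop:** I pressed down on the flat of the disc, about 68 mm from the axis, on a later pass at about 0.75 rad/s.

**Last checks:**
- **Groove:** it sits about 0.7° past the pointer, roughly 1 mm at the index point. The reading stayed the same for about 0.6 s.
- **Fingertip:** it holds the disc with about 25 N, more than the few newtons needed. The stop dragged it about 2 mm sideways; it is well clear of the posts.
- **Bystanders:** the jar, beaker and column are where they were to within about 2 pixels in the side view. The dropper and bottle were not detected in the last side picture, where the arm hid at least part of that area. I did not confirm their final positions, but the arm never went near them at their height.

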